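# Show the gas burner's crown to the inspection camera

### The arm

A 6-joint arm with a two-finger parallel gripper is mounted at the origin on the work surface. World frame = base frame: x ahead of the robot, y to its left, z up, the work surface at z = 0. Lengths are in m, angles in rad, forces in N, time in s.
With the tool pointing down it reaches from about 0.3 to 0.875 m from the base axis. Payload 6.4 kg.
Tool frame: the origin (TCP) lies midway between the tips of the shut fingers; the grasp point (between the pads) lies 19 mm behind it; z points along the fingers, y is the line along which they close (so a half turn about z gives the same grasp; the last joint's range is limited). The gripper opens to 85 mm and grips with 20 to 120 N. Pads are 22 mm wide; open, the fingers measure 114 mm over their backs; the gripper's body (76 mm by 85 mm) begins 54 mm behind the grasp point. The pads swing forward as they close: fully open they stand 13 mm farther back than shut.
Start: joints at [0.949, 0.181, 1.607, -0, 1.354, -0.206], TCP at [0.232, 0.526, 0.231] pointing down, gripper open.
Joint ranges: [-2.99, 2.99], [-0.89, 2.07], [0.3, 2.58], [-1.14, 4.28], [0, 2.63], [-3.12, 3.12]. Speed limits (rad/s): [2.57, 2.57, 3.01, 3.14, 3.14, 3.14].

### API

Orientations are given as a unit quaternion [w, x, y, z].
In Python, from bench import ctrl gives the robot as it stands. The module is installed in compiled form; this text tells all that it offers.
- The arm moves only by the tool move_arm, never from a script. Its argument "plan" is one flat list of numbers, 6 for each row, row after row: the shift along the world's x, y, z in units of 50 mm (1.0 is 50 mm), then the turn, a rotation vector about the world's x, y, z in rad. A call has 1 to 10 rows; each row is the pose to reach, as a shift and turn from the pose commanded when the call began; what a row does not reach only later rows make up. A row lasts 1/8 s, in which the tool goes at most 62.5 mm and 10.7 degrees, less where a joint would pass 70% of its speed; a pose out of reach is approached as far as the arm can. A call with a gripper value outside its range is refused whole. "grip" is the finger opening in mm, from 0 to 85.4, set as the call begins (left out, the last holds). The fingers move at their own pace and stop on an object; the grip force is fixed at half the most. Time passes only in rows, so rows that repeat a pose let the fingers close. It gives the time, the measured TCP pose, the force, the opening and the grip force at its end, in the units of the state.
- ctrl.get_obs(): the state, without advancing time (a new reading comes with each control period).
- ctrl.camera(name): name is "side" or "top" or "wrist"; returns a dict with "pixels" (420x560x3 uint8, red, green, blue), "fx", "fy", "cx", "cy" (pixels), "dist_coeffs" ([k1, k2, p1, p2, k3] as OpenCV has them; the pictures are not rectified), "origin" and "attitude" of the camera in the world. Camera axes: x right, y down, z forward; pixel columns grow to the right and rows downward; lengths in m; the calibration is good to about 2 mm. A picture is of the moment at which its call begins. There is no depth.
- ctrl.hand_in(): hands the job in; it is judged then, once.
The state is a dict: "time_s": time; "q": joint angles; "dq": joint speeds; "joint_efforts": joint torques, N m; "eef_pos": TCP position; "eef_rot": TCP orientation; "wrist_force": force on the tool from outside, world axes, zero at the start; "torque": the same for the moment, N m; "opening": opening from 0.0 (shut) to 1.0 (fully open); "grasp_force": force on a finger pad.
Only numpy, scipy, OpenCV 4.12 (cv2) and the standard library are available. Lean on these libraries where they do the work, as an engineer would, in place of code of your own. Each camera call takes 0.05 s, during which the arm holds its last target. There are 200 camera calls.

### The job

On the two-burner gas hob, take the black cap off the larger burner and lay it gently, right way up, flat in the steel tray; then lift that burner's aluminium crown out and hold it up in the camera's sharp spot, 15 cm straight out from its lens, with the open underside squarely facing the lens, so that it can be checked for soot. Finish while holding the crown still there; do not touch the camera, and leave the other burner, the pepper mill and the mug where they are.

Things in the scene. Friction and masses are not known exactly. Their poses are not given: they have to be found in the camera images.
- hob: Flat steel hob plate, 280 x 420 x 8 mm, fixed on the counter (its top 8 mm above it); origin at the centre of its underside, y along its long side. Its two burners stand on the long centre line, 100 mm either side of the centre; the larger may be on either side. Two black control knobs (26 mm high) stand on its robot-side edge, between the burners.
- large_base: Fixed aluminium seat of the larger burner, an upright round cup about 64 mm across and 20 mm high standing on the hob; origin at the centre of its underside (8 mm above the counter), z up. Its central hole is 45 mm wide; the crown's sleeve drops into it loosely (2.5 mm clear all round).
- large_crown: Crown of the larger burner, loose, aluminium, about 0.12 kg: a head 54 mm across and 16 mm high, dark flame slots round its edge, above a sleeve 40 mm across and 12 mm long; a 34 mm hole in the head, hollow through. Origin: centre of the sleeve's lower end; z up its axis; head at z = 12 to 28 mm. It sits, head wholly above the seat (20 to 36 mm above the hob). Its turn about z does not matter.
- large_cap: Cap of the larger burner, loose: black disc 60 mm across, 9 mm thick, about 0.13 kg, with a boss 28 mm across and 4 mm high under its middle that drops loosely (3 mm clear all round) into the crown's hole. Origin: centre of the boss's lower face, z up; disc at z = 4 to 13 mm. It lies on the crown, overhanging it 3 mm all round, its top 45 mm above the hob.
- small_crown: Crown of the other, smaller burner (head 38 mm across), loose, same heights; leave it alone. Origin at the centre of its lower end.
- small_cap: Cap of the smaller burner (44 mm across), loose, same heights; leave it alone. Origin at the centre of its boss's lower face.
- tray: Shallow open steel tray, fixed, 220 x 160 x 18 mm outside, walls and floor 3 mm thick; origin at the centre of its underside, x along its long side. It stands on the one side of the hob or on the other, opposite the camera.
- camera_stand: Camera stand, fixed: black foot plate 180 x 80 x 10 mm pointing away from the robot. Origin on the counter, plate at local x = -35 to 145 mm; the camera faces local -x. At local x = 90 mm, 60 mm up, between two 75 mm high uprights, hangs the grey camera head (46 x 56 x 40 mm, black round lens barrel 34 mm across), looking up and towards the robot, 20 to 40 degrees off vertical.
- focus (a point): The camera's sharp spot, a point in the air on the lens's axis, 150 mm from the lens's face, 180 mm from the head's pivot, about 0.20 to 0.23 m above the counter. Its z axis runs along the lens's axis, out of the lens (up and towards the robot); its y axis is level. The centre of the lower end of the crown's sleeve belongs here, with the crown's z along this z.
- mill: Loose turned wooden pepper mill, 54 mm across, 158 mm high, standing beyond the hob; leave it alone. Origin at the centre of its underside.
- mug: Loose white mug, 80 mm across, 90 mm high, standing beyond the hob; leave it alone. Origin at the centre of its underside.
Not all that is in view belongs to the job. Leave any orange look-alike of the large_cap alone. Several things have the shape of the camera_stand; the one meant has the colours described above.

How it is judged:
On the way, in this order (a step that is already met when the one before it is completed fails the run):
1. the larger burner's cap lies released, flat and right way up in the tray, while the crown still sits in its burner (x of large_cap in the frame of tray between -0.085 and 0.085 m and y of large_cap in the frame of tray between -0.055 and 0.055 m and z of large_cap in the frame of tray between -0.002 and 0.01 m and angle between large_cap's own z axis and vertical below 0.2 rad and contact force between the fingers and large_cap below 0.1 N and linear speed of large_cap below 0.03 m/s and distance between large_crown and large_base below 0.016 m and angle between large_crown's own z axis and vertical below 0.1 rad), for 0.2 s.
2. the crown is held in the fingers, lifted clear of its burner (height (world z) of large_crown above 0.06 m and contact force between the fingers and large_crown above 0.5 N), for 0.2 s.
At the end, for the whole second after the job is handed in: The fingers alone hold the crown still, the centre of its lower end within 25 mm of the sharp spot, its axis within 12.5 degrees of the lens axis, underside to the lens; the larger cap lies released, right way up and flat (within 11 degrees) on the tray's floor (x of large_cap in the frame of tray between -0.085 and 0.085 m and y of large_cap in the frame of tray between -0.055 and 0.055 m and z of large_cap in the frame of tray between -0.002 and 0.01 m and angle between large_cap's own z axis and vertical below 0.2 rad and contact force between each of the fingers, large_crown and large_cap below 0.1 N and linear speed of each of large_cap, large_crown below 0.03 m/s and distance between large_crown and focus below 0.025 m and angle between the z axis of large_crown and the z axis of focus, either way round below 0.22 rad and angle between large_crown's own z axis and vertical below 1.1 rad and height (world z) of large_crown above 0.15 m and angular speed of large_crown below 0.2 rad/s and contact force between the fingers and large_crown above 0.5 N and contact force between large_crown and camera_stand below 0.1 N and contact force between large_crown and hob below 0.1 N and contact force between large_crown and large_base below 0.1 N and contact force between large_crown and tray below 0.1 N); the arm keeps its last pose, push and grip.
It fails at once if the camera or its stand is touched (over 1.5 N) (contact force between camera_stand and anything else above 1.5 N).
It fails at once if the cap is dropped (falls freely faster than 0.7 m/s) (linear speed of large_cap above 0.7 m/s and contact force between the fingers and large_cap below 0.05 N).
It fails at once if the crown is taken out before the cap is off it (height (world z) of large_crown above 0.06 m and distance between large_cap and large_crown below 0.04 m).
It fails at once if the smaller burner, the pepper mill or the mug is moved by more than 20 mm (distance of any of small_crown, small_cap, mill, mug from where it was at the start of the episode above 0.02 m).
It also fails if it takes over 58 s, if anything falls off the work surface, if the arm or the gripper's body presses on something with over 40 N, if the wrist force passes 120 N, or if a joint passes its speed limit or range.

## Working session

There is one attempt and no reset: what is moved stays moved. The work goes in short steps, Python scripts to look and compute and a tool call to move; the robot and the scene stay as the last step left them, time stands still between calls to the robot, and variables do not carry over. Pictures are saved under pics/ and viewed, at most 10 in all, crops included, and the job is handed in when it is done.

Besides the shell and the picture viewer there is one more tool, called as name(argument=value, ...) on one line, values as JSON. move_arm: Moves the arm, as the interface text tells. Its arguments: {"type":"object","properties":{"plan":{"type":"array"},"grip":{"type":"number"}},"required":["plan"]}

```bash
mkdir -p pics; cat > h.py <<'E'
import numpy as np, cv2
from scipy.spatial.transform import Rotation as R
from bench import ctrl
def snap(n,f=None):
    c=ctrl.camera(n)
    if f: cv2.imwrite(f'pics/{f}.png',c['pixels'][...,::-1])
    return c
def rot(c):
    a=np.array(c['attitude'],float)
    return a if a.shape==(3,3) else R.from_quat(a,scalar_first=True).as_matrix()
def ray(c,uv):
    K=np.array([[c['fx'],0,c['cx']],[0,c['fy'],c['cy']],[0,0,1.]])
    p=cv2.undistortPoints(np.array(uv,float).reshape(-1,1,2),K,np.array(c['dist_coeffs'],float)).reshape(-1,2)
    d=np.c_[p,np.ones(len(p))]@rot(c).T
    return np.array(c['origin'],float),d/np.linalg.norm(d,axis=1)[:,None]
def onz(c,uv,z):
    o,d=ray(c,uv); return o+d*((z-o[2])/d[:,2])[:,None]
def tri(c1,u1,c2,u2):
    o1,d1=ray(c1,[u1]);o2,d2=ray(c2,[u2]);d1=d1[0];d2=d2[0]
    s=np.linalg.lstsq(np.c_[d1,-d2],o2-o1,rcond=None)[0]
    a=o1+s[0]*d1;b=o2+s[1]*d2
    return (a+b)/2,np.linalg.norm(a-b)
def proj(c,P):
    K=np.array([[c['fx'],0,c['cx']],[0,c['fy'],c['cy']],[0,0,1.]]);M=rot(c)
    return cv2.projectPoints(np.array(P,float).reshape(-1,1,3),cv2.Rodrigues(M.T)[0],-M.T@np.array(c['origin'],float),K,np.array(c['dist_coeffs'],float))[0].reshape(-1,2)
E
python3 - <<'E'
from h import *
for n in('top','side','wrist'):
    c=snap(n,n+'0');print(n,c['origin'],c['attitude'],c['fx'],c['dist_coeffs'])
print(ctrl.get_obs())
a=cv2.imread('pics/top0.png');b=cv2.imread('pics/side0.png')
E
```

```text
top [0.33851972 0.08650136 1.80107859] [-0.03354171  0.71329209 -0.69933447  0.03194752] 535.6300874077428 [0.01690159 0.         0.         0.         0.        ]
side [-0.12662173 -0.58063435  0.83732051] [-0.42179418  0.82665075 -0.33597831  0.16080042] 429.5376198727619 [-0.01197298  0.          0.          0.          0.        ]
wrist [0.17264507 0.55192946 0.37310486] [0.11098715 0.83018556 0.5416552  0.07129825] 315.24815806833413 [-0.06381953  0.          0.          0.          0.        ]
{'time_s': 0.15, 'q': array([ 9.48669872e-01,  1.81381012e-01,  1.60772722e+00, -1.65402159e-05,
        1.35379429e+00, -2.06307634e-01]), 'dq': array([-0.00035325, -0.00263146, -0.00205856,  0.00112366, -0.000398  ,
       -0.00032356]), 'joint_efforts': array([ 5.40137044e-04, -4.45260787e+01, -3.51689422e+01, -4.52461954e-04,
        5.94074329e-03,  1.09800570e-05]), 'eef_pos': array([0.23202105, 0.5256749 , 0.23060982]), 'eef_rot': array([-2.56203000e-04,  2.06412993e-01,  9.78464740e-01, -6.02801055e-04]), 'wrist_force': array([-0.23035734,  0.20256079, -0.19127269]), 'torque': array([0.04509454, 0.00935415, 0.00903346]), 'grasp_force': 0.0, 'opening': 1.0044803136973848}
```

View pics/top0.png

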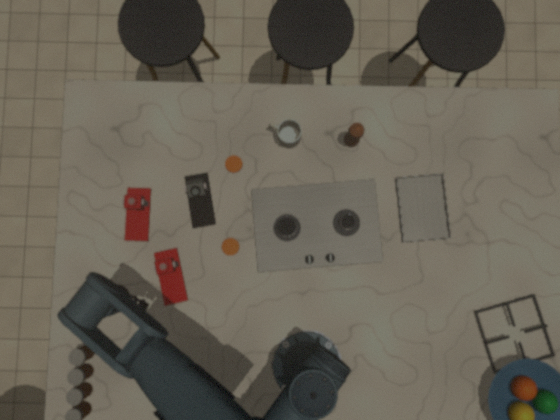

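View pics/side0.png

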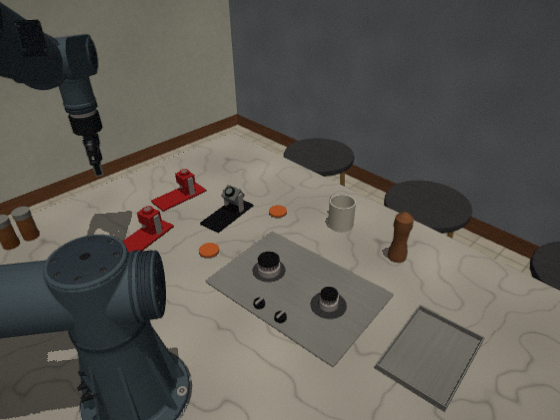

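Top view: the black-foot stand with the grey head is at (200,200). The two red stands at (138,214) and (171,276) are decoys, and the orange discs at (233,163) and (230,246) are look-alike caps. The burners are at (287,227) and (347,222), the left one larger, and the tray is at (422,208). I'll confirm with one enlarged crop.

```bash
python3 - <<'E'
from h import *
a=cv2.imread('pics/top0.png');b=cv2.imread('pics/side0.png')
f=lambda i,x,y,w,h,W,H:cv2.convertScaleAbs(cv2.resize(i[y:y+h,x:x+w],(W,H),interpolation=cv2.INTER_CUBIC),alpha=1.7)
A=f(a,170,160,100,75,400,300);B=f(a,260,180,120,90,400,300);C=f(b,190,170,80,60,400,300);D=f(b,240,235,120,90,400,300)
cv2.imwrite('pics/crop1.png',np.vstack([np.hstack([A,B]),np.hstack([C,D])]))
E
```

```text
(no output)
```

View pics/crop1.png

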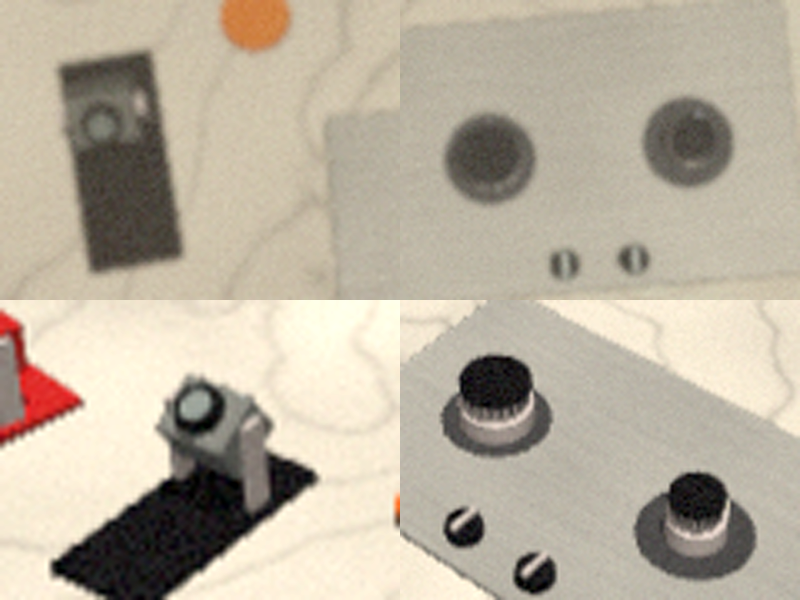

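The crop confirms it. The left burner has the wider black cap (wide cap on the seat, top ~(286.7,226)) and is the larger one. The black foot with the grey head, lens facing up and towards the robot at top (195,191) and side (230,191), is the camera. Now to measure.

```bash
python3 - <<'E'
from h import *
t=snap('top');s=snap('side')
cap=onz(t,[[286.7,226]],.053)[0];print('cap top-view',cap)
capS=onz(s,[[240+ (496-400)*.3, 235+ (375-300)*.3]],.053);print('cap side',capS)
small=onz(t,[[347.5+.6,221]],.053);print('small',small)
ft=onz(t,[[185,176.25],[207.5,173],[215.5,224],[192.75,228]],.01);print('foot',ft,[np.linalg.norm(ft[i]-ft[i-1]) for i in range(4)])
far=(ft[0]+ft[1])/2;near=(ft[2]+ft[3])/2
u=(far-near);u[2]=0;u/=np.linalg.norm(u);mid=ft.mean(0)
o=mid-u*.055;o[2]=0;piv=o+u*.09;piv[2]=.06
print('u',u,'yaw',np.arctan2(u[1],u[0]),'origin',o,'pivot',piv)
L,e=tri(t,[195,191],s,[229.8,191.4]);d=L-piv;print('lens',L,e,'d',d,np.linalg.norm(d),'tilt',np.degrees(np.arctan2(-d@u,d[2])))
# tray: four corners rough
tr=onz(t,[[395.5,178],[443.5,174.5],[450,238.5],[402,242]],.018);print('tray',tr,tr.mean(0),[np.linalg.norm(tr[i]-tr[i-1]) for i in range(4)])
E
```

```text
cap top-view [0.45233996 0.07407358 0.053     ]
cap side [[0.45356651 0.07184721 0.053     ]]
small [[ 0.47269346 -0.12638673  0.053     ]]
foot [[0.61667799 0.42037806 0.01      ]
 [0.62928656 0.34480162 0.01      ]
 [0.45715584 0.31240228 0.01      ]
 [0.44225075 0.38809232 0.01      ]] [np.float64(0.17739005697202725), np.float64(0.07662097963558005), np.float64(0.1751533729815389), np.float64(0.0771436500108587)]
u [0.98302319 0.18348137 0.        ] yaw 0.18452678503401684 origin [0.48227651 0.35632709 0.        ] pivot [0.5707486  0.37284042 0.06      ]
lens [0.55982753 0.37220388 0.07960641] 0.0037953880768389968 d [-0.01092107 -0.00063654  0.01960641] 0.022451868585745355 tilt 28.965214241246542
tray [[ 0.62334351 -0.28846964  0.018     ]
 [ 0.6382824  -0.44926298  0.018     ]
 [ 0.42383347 -0.46904299  0.018     ]
 [ 0.40899523 -0.3100506   0.018     ]] [ 0.52361365 -0.37920655  0.018     ] [np.float64(0.21543194456787304), np.float64(0.16148582136682024), np.float64(0.2153592138760915), np.float64(0.15968328752503663)]
```

move_arm(plan=[0.8, -0.5, 0.5, 0, 0, 0.15, 1.6, -1.0, 1.0, 0, 0, 0.3, 2.4, -1.5, 1.5, 0, 0, 0.45, 3.2, -2.0, 2.0, 0, 0, 0.6, 4.0, -2.5, 2.0, 0, 0, 0.6, 4.0, -2.5, 2.0, 0, 0, 0.6])

```text
time_s: 1.0
eef_pos: [0.4348, 0.399, 0.3311]
eef_rot: [0.0, -0.09, 0.996, -0.0]
wrist_force: [-0.4, -0.5, -1.5]
opening: 1.003
grasp_force: 0.0
```

```bash
python3 - <<'E'
from h import *
o=ctrl.get_obs();print(o['eef_pos'],o['q'],o['time_s'])
c=snap('wrist','w1');print(c['origin'],rot(c))
print(proj(c,[[.571,.373,.06],[.560,.372,.0796],[.485,.357,.217]]))
a=cv2.imread('pics/w1.png');cv2.imwrite('pics/w1.png',cv2.convertScaleAbs(a,alpha=1.5))
E
```

```text
[0.43479768 0.39901701 0.33112901] [ 5.41940013e-01  1.50581963e-01  1.44185336e+00 -7.10378103e-04
  1.54902426e+00 -1.20856391e+00] 1.0
[0.37074896 0.38670342 0.47369879] [[-0.17964465  0.94932929  0.25787923]
 [ 0.98373107  0.17362713  0.04611734]
 [-0.00099429  0.26196855 -0.9650759 ]]
[[246.09827991 262.97338671]
 [245.06858842 261.7720242 ]
 [223.95701463 248.65091162]]
```

View pics/w1.png

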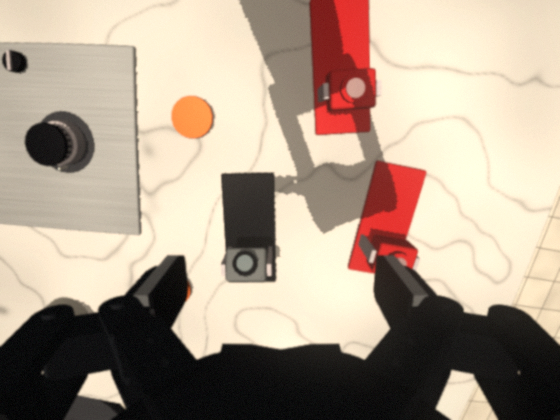

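The wrist view shows the lens ring at about (244.5,262.5) on the black foot, whose corners are at (222,173), (274,172), (276,281) and (227,282). The orange discs and the red stands stay separate.

```bash
python3 - <<'E'
from h import *
c=snap('wrist');g=cv2.cvtColor(c['pixels'],cv2.COLOR_RGB2GRAY)
cr=cv2.resize(g[240:290,215:285],None,fx=8,fy=8,interpolation=cv2.INTER_CUBIC)
hc=cv2.HoughCircles(cv2.GaussianBlur(cr,(9,9),0),cv2.HOUGH_GRADIENT,1.5,200,param1=80,param2=20,minRadius=60,maxRadius=140)
x,y,r=hc[0,0]/8;lens=[215+x-.44,240+y-.44];print('lens',lens,r)
dark=(g<45).astype(np.uint8);dark[300:]=0
n,lab,st,ce=cv2.connectedComponentsWithStats(dark);i=lab[200,248];print(st[i])
# plate edges: left/right/near by subpixel threshold
nr=[ (215+np.argmax(dark[v,215:300]), 215+np.argmax(dark[v,215:300])+dark[v,215:300].sum()-1) for v in (180,200,220,235)];print(nr)
print('near row',[150+np.argmax(dark[150:200,u]) for u in (228,238,248,258,268)], 'far row',[240+np.where(dark[240:300,u])[0].max() for u in (232,245,258,270)])
ft=onz(c,[[222,173],[274,172],[276,281],[227,282]],.01)
print(ft,[np.linalg.norm(ft[i]-ft[i-1]) for i in range(4)])
near=(ft[0]+ft[1])/2
for u in ([.983,.1835,0],):
    u=np.array(u);far=(ft[2]+ft[3])/2
    print('u here',(far-near)/np.linalg.norm(far-near))
    mid=ft.mean(0)
    for nm,p in (('top',np.array([.5707,.3728,.06])),('wristmid',mid+u*.035+[0,0,.05])):
        o,d=ray(c,[lens]);d=d[0];w=p-o;s=w@d;perp2=w@w-s*s;L=o+d*(s-np.sqrt(.03**2-perp2));a=(L-p)/.03
        print(nm,p,'a',a,'tilt',np.degrees(np.arctan2(-a@u,a[2])),'lat',a@[-u[1],u[0],0],'focus',p+.18*a)
E
```

```text
Traceback (most recent call last):
TypeError: 'NoneType' object is not subscriptable
```

```bash
python3 - <<'E'
from h import *
c=snap('wrist');g=cv2.cvtColor(c['pixels'],cv2.COLOR_RGB2GRAY)
print(g[246:282:2,226:276:2])
dark=(g<45).astype(np.uint8)
print('LR',[(215+np.argmax(dark[v,215:300]),215+np.argmax(dark[v,215:300])+dark[v,215:300].sum()-1) for v in (180,200,220,235)])
print('near',[150+np.argmax(dark[150:200,u]) for u in (228,248,268)],'far',[240+np.where(dark[240:300,u])[0].max() for u in (232,245,258,270)])
ft=onz(c,[[222,173],[274,172],[276,281],[227,282]],.01)
print(ft,[np.linalg.norm(ft[i]-ft[i-1]) for i in range(4)])
near=(ft[0]+ft[1])/2;far=(ft[2]+ft[3])/2;u=(far-near)/np.linalg.norm(far-near);print('u',u)
for nm,p in (('top',np.array([.5707,.3728,.06])),('wrist',ft.mean(0)+u*.035+[0,0,.05])):
  for lens in ([244.5,262.5],[244.5,264]):
    o,d=ray(c,[lens]);d=d[0];w=p-o;s=w@d;perp2=w@w-s*s;L=o+d*(s-np.sqrt(.03**2-perp2));a=(L-p)/.03
    print(nm,p,'a',a,'tilt',np.degrees(np.arctan2(-a@u,a[2])),'lat',a@[-u[1],u[0],0],'focus',p+.18*a)
E
```

```text
[[ 28  28  29  26  24  22  21  22  23  22  22  23  23  24  20  22  22  23
   24  24  24  28  28  48 131]
 [ 41  40  34  30  27  27  25  27  25  20  25  26  26  23  28  28  25  26
   26  25  34  46  38  35  86]
 [ 57  59  56  57  55  57  53  47  43  43  44  49  51  56  58  56  57  56
   48  31  41  55  44  33  82]
 [ 77  83  82  83  80  75  56  44  38  42  45  49  54  63  79  82  82  82
   69  38  41  56  44  34  72]
 [ 81  84  85  86  81  49  31  25  28  29  28  33  47  54  80  87  87  84
   73  44  46  59  46  34  71]
 [ 83  86  86  81  55  29  34  48  58  54  41  30  31  43  69  85  86  85
   71  44  49  58  46  32  71]
 [ 81  86  84  62  31  44  79  93  97  97  86  56  30  29  54  81  87  84
   72  43  50  59  46  33  95]
 [ 84  86  79  42  35  80  99  99  99  97  98  88  46  26  42  70  87  86
   71  48  55  60  43  34 110]
 [ 84  85  68  29  52  95  98 100  99  98 100  96  64  29  35  66  87  87
   72  48  57  57  41  39 122]
 [ 85  86  59  26  60  98  99  99  99 101  99 100  80  32  33  76  87  87
   71  53  63  64  38  41 120]
 [ 88  88  58  28  61  96  99  99 101  99 100  98 
[... 1320 characters left out ...]
05490463)]
u [0.98233465 0.18713266 0.        ]
top [0.5707 0.3728 0.06  ] a [-0.51906302  0.03472112  0.85403046] tilt 30.516620242122872 lat 0.13124140437679405 focus [0.47726866 0.3790498  0.21372548]
top [0.5707 0.3728 0.06  ] a [-0.46197829  0.04694721  0.88564779] tilt 26.6792137805314 lat 0.13256909376754922 focus [0.48754391 0.3812505  0.2194166 ]
wrist [0.56950581 0.37715325 0.06      ] a [-0.48561471 -0.10989961  0.86723724] tilt 29.846271115122047 lat -0.017083819936460562 focus [0.48209517 0.35737132 0.2161027 ]
wrist [0.56950581 0.37715325 0.06      ] a [-0.42834297 -0.09770418  0.89831854] tilt 26.04741195346688 lat -0.015821240490103222 focus [0.49240408 0.3595665  0.22169734]
```

move_arm(plan=[0.7, -0.1, -0.6, 0, 0, 0, 1.4, -0.2, -1.2, 0, 0, 0, 2.0, -0.3, -1.8, 0, 0, 0, 2.0, -0.3, -1.8, 0, 0, 0, 2.0, -0.3, -1.8, 0, 0, 0])

```text
time_s: 1.78
eef_pos: [0.5312, 0.3871, 0.2418]
eef_rot: [-0.0, -0.093, 0.996, 0.0]
wrist_force: [0.5, 0.4, 0.7]
opening: 1.002
grasp_force: 0.0
```

```bash
python3 - <<'E'
from h import *
c=snap('wrist','w2');o=ctrl.get_obs();print(o['eef_pos'],c['origin'])
print(proj(c,[[.57,.3755,.06],[.556,.373,.0865]]+[list(np.array([.4818,.357,.01])+a*np.array([.983,.185,0])+b*np.array([-.185,.983,0])) for a in(-.035,.145) for b in (-.04,.04)]))
a=cv2.imread('pics/w2.png');cv2.imwrite('pics/w2b.png',cv2.resize(cv2.convertScaleAbs(a[60:360,140:420],alpha=1.6),(560,600),interpolation=cv2.INTER_CUBIC))
E
```

```text
[0.5314118  0.38727877 0.24273466] [0.46728059 0.37428984 0.3844529 ]
[[263.75229563 219.44657252]
 [262.32878827 213.66569113]
 [227.84521613 101.10877694]
 [298.24811747 100.97593289]
 [233.60256178 248.79172742]
 [296.1800203  248.87256616]]
```

View pics/w2b.png

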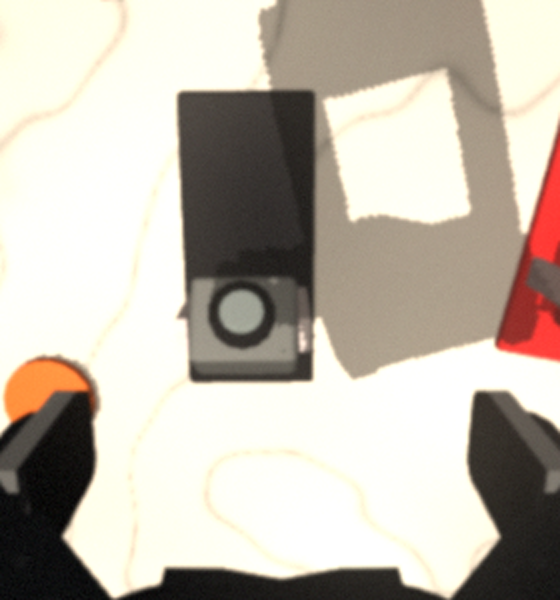

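Enlarged: foot corners at crop (179,91), (314,91), (313,380) and (190,381), lens glass centre at (241,312).

```bash
python3 - <<'E'
from h import *
c=snap('wrist')
ft=onz(c,np.array([[179,91],[314,91],[313,380],[190,381]])/2+[140,60]-.25,.01)
print(ft,[np.linalg.norm(ft[i]-ft[i-1]) for i in range(4)])
near=(ft[0]+ft[1])/2;far=(ft[2]+ft[3])/2;u=(far-near)/np.linalg.norm(far-near);p=ft.mean(0)+u*.035+[0,0,.05];print('u',u)
for lens in ([260.25,215.75],[260.25,216.75]):
    o,d=ray(c,[lens]);d=d[0];w=p-o;s=w@d;perp2=w@w-s*s;L=o+d*(s-np.sqrt(.03**2-perp2));a=(L-p)/.03
    t=np.arctan2(-a@u,a[2]);f=p+.18*(-np.sin(t)*u+np.cos(t)*np.array([0,0,1]))
    print(p,'a',a,'tilt',np.degrees(t),'lat',a@[-u[1],u[0],0],'focus',f)
E
```

```text
[[0.45957357 0.31364766 0.01      ]
 [0.44542873 0.38941792 0.01      ]
 [0.61906883 0.42394355 0.01      ]
 [0.63446546 0.34651039 0.01      ]] [np.float64(0.1779526094751448), np.float64(0.07707922916663928), np.float64(0.17703926398300318), np.float64(0.07894903537209116)]
u [0.98181633 0.18983335 0.        ]
[0.57399772 0.37502405 0.06      ] a [-0.48705117 -0.11375457  0.86593363] tilt 29.992168253214214 lat -0.019227540878690816 focus [0.48565517 0.35794309 0.21589687]
[0.57399772 0.37502405 0.06      ] a [-0.45812334 -0.10777865  0.88233031] tilt 28.056144241420718 lat -0.018851752131416502 focus [0.49087658 0.35895265 0.21884768]
```

move_arm(plan=[-0.3, -1.1, 0, 0, 0, 0, -0.6, -2.2, 0, 0, 0, 0, -0.9, -3.3, 0, 0, 0, 0, -1.2, -4.4, -0.3, 0, 0, 0, -1.5, -5.5, -0.6, 0, 0, 0, -1.6, -6.3, -1, 0, 0, 0, -1.6, -6.3, -1.0, 0, 0, 0, -1.6, -6.3, -1.0, 0, 0, 0], grip=70)

```text
time_s: 2.88
eef_pos: [0.4529, 0.0717, 0.1928]
eef_rot: [0.001, -0.092, 0.996, 0.0]
wrist_force: [0.3, 0.1, 1.0]
opening: 0.818
grasp_force: 0.0
```

```bash
python3 - <<'E'
from h import *
c=snap('wrist','w3');o=ctrl.get_obs();print(o['eef_pos'],o['opening'],c['origin'])
print(proj(c,[[.453,.073,.053],o['eef_pos']]))
g=cv2.cvtColor(c['pixels'],cv2.COLOR_RGB2GRAY)
m=(g<30).astype(np.uint8);n,lab,st,ce=cv2.connectedComponentsWithStats(m)
for i in range(1,n):
    if st[i][4]>150: print(st[i],ce[i],onz(c,[ce[i]],.053))
a=cv2.imread('pics/w3.png');cv2.imwrite('pics/w3b.png',cv2.convertScaleAbs(a,alpha=1.5))
E
```

```text
[0.453048   0.07205465 0.19272639] 0.8209338683952083 [0.38858181 0.05901726 0.3351697 ]
[[282.5738088  195.57427174]
 [282.4250633  259.99899279]]
[  50  156   50   45 1633] [ 73.05388855 177.83588487] [[ 0.47199997 -0.12213876  0.053     ]]
[ 252  174   63   51 1758] [286.93913538 203.61149033] [[0.45975098 0.07838791 0.053     ]]
[    0   252   560   168 53156] [288.5627963  359.87645797] [[0.63198597 0.11357864 0.053     ]]
```

View pics/w3b.png

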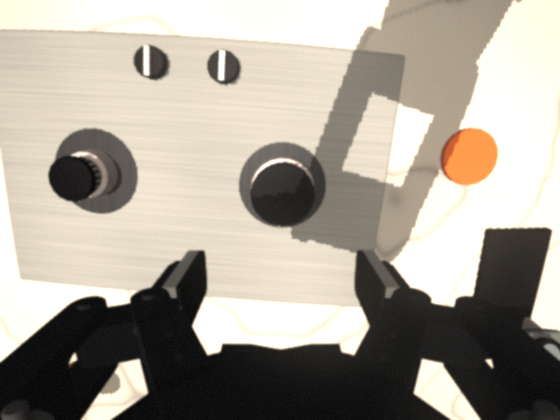

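The cap's top is an ellipse centred at about (282.5,193), 65 px wide, so it is at about (0.450,0.073), matching the top view. The fingertips appear at rows ~252 (cols 205 and 357), which puts them about 8 mm behind the TCP at this opening.

move_arm(plan=[0, 0, -1, 0, 0, 0, -0.05, 0.02, -2, 0, 0, 0, -0.05, 0.02, -2.7, 0, 0, 0, -0.05, 0.02, -3.0, 0, 0, 0, -0.05, 0.02, -3.15, 0, 0, 0, -0.05, 0.02, -3.15, 0, 0, 0, -0.05, 0.02, -3.15, 0, 0, 0], grip=74)

```text
time_s: 3.8
eef_pos: [0.4509, 0.072, 0.035]
eef_rot: [0.001, -0.092, 0.996, -0.0]
wrist_force: [-0.5, -0.4, 0.1]
opening: 0.869
grasp_force: 0.0
```

move_arm(plan=[0, 0, 0, 0, 0, 0, 0, 0, 0, 0, 0, 0, 0, 0, 0, 0, 0, 0, 0, 0, 0, 0, 0, 0, 0, 0, 0, 0, 0, 0], grip=40)

```text
time_s: 4.42
eef_pos: [0.4507, 0.0719, 0.0354]
eef_rot: [0.001, -0.092, 0.996, -0.0]
wrist_force: [-4.4, 0.5, 10.7]
opening: 0.671
grasp_force: 61.5
```

move_arm(plan=[0, 0, 0.1, 0, 0, 0, 0, 0, 0.3, 0, 0, 0, 0, 0, 0.5, 0, 0, 0, 0, 0, 0.5, 0, 0, 0])

```text
time_s: 4.92
eef_pos: [0.4507, 0.0719, 0.0599]
eef_rot: [0.001, -0.092, 0.996, -0.0]
wrist_force: [-0.1, -0.6, -0.8]
opening: 0.669
grasp_force: 64.0
```

```bash
python3 - <<'E'
from h import *
s=snap('side');w=snap('wrist');o=ctrl.get_obs();print(o['eef_pos'],o['opening'],o['grasp_force'],o['wrist_force'])
f=lambda i,x,y,W,H:cv2.convertScaleAbs(cv2.resize(i[y:y+H,x:x+W,::-1],(400,300),interpolation=cv2.INTER_CUBIC),alpha=1.5)
cv2.imwrite('pics/lift.png',np.hstack([f(s['pixels'],220,200,100,75),f(w['pixels'],140,120,280,210)]))
E
```

```text
[0.44983527 0.0720057  0.05897531] 0.676564874704628 64.0300190448761 [-0.53072456  0.81584186 -1.10892517]
```

View pics/lift.png

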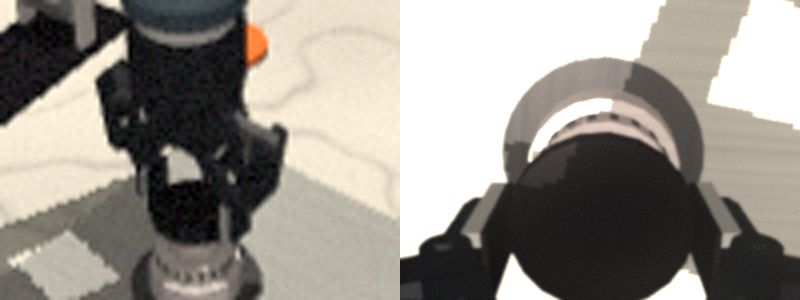

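The cap is held level and the crown stays in its seat. Next I carry the cap to the tray.

move_arm(plan=[0, 0, 0.9, 0, 0, 0, 0.1, -0.8, 1.6, 0, 0, 0, 0.3, -1.9, 1.8, 0, 0, 0, 0.5, -3.0, 1.8, 0, 0, 0, 0.7, -4.1, 1.8, 0, 0, 0, 0.9, -5.2, 1.8, 0, 0, 0, 1.1, -6.3, 1.8, 0, 0, 0, 1.3, -7.4, 1.8, 0, 0, 0, 1.45, -8.4, 1.8, 0, 0, 0, 1.45, -9.0, 1.8, 0, 0, 0])

```text
time_s: 6.28
eef_pos: [0.5219, -0.3804, 0.1478]
eef_rot: [-0.0, -0.091, 0.996, 0.0]
wrist_force: [0.3, 0.7, -0.8]
opening: 0.673
grasp_force: 64.6
```

move_arm(plan=[0, 0, 0, 0, 0, 0, 0, 0, -0.9, 0, 0, 0, 0, 0, -1.8, 0, 0, 0, 0, 0, -2.4, 0, 0, 0, 0, 0, -2.6, 0, 0, 0, 0, 0, -2.7, 0, 0, 0, 0, 0, -2.7, 0, 0, 0, 0, 0, -2.7, 0, 0, 0])

```text
time_s: 7.28
eef_pos: [0.523, -0.3787, 0.0153]
eef_rot: [0.001, -0.092, 0.996, -0.001]
wrist_force: [-0.3, 0.5, -0.5]
opening: 0.675
grasp_force: 64.6
```

move_arm(plan=[0, 0, -0.1, 0, 0, 0, 0, 0, -0.2, 0, 0, 0, 0, 0, -0.25, 0, 0, 0, 0, 0, -0.25, 0, 0, 0])

```text
time_s: 7.78
eef_pos: [0.522, -0.3777, 0.0008]
eef_rot: [-0.0, -0.092, 0.996, 0.0]
wrist_force: [-0.5, -0.6, -0.9]
opening: 0.671
grasp_force: 64.6
```

move_arm(plan=[0, 0, -0.03, 0, 0, 0, 0, 0, -0.03, 0, 0, 0])

```text
time_s: 8.02
eef_pos: [0.5222, -0.378, -0.0003]
eef_rot: [-0.0, -0.092, 0.996, 0.0]
wrist_force: [-0.2, -0.1, -0.9]
opening: 0.674
grasp_force: 64.6
```

Close enough (about 2 mm left to drop). Releasing.

move_arm(plan=[0, 0, 0, 0, 0, 0, 0, 0, 0, 0, 0, 0, 0, 0, 0, 0, 0, 0, 0, 0, 0, 0, 0, 0], grip=76)

```text
time_s: 8.52
eef_pos: [0.5223, -0.378, -0.0001]
eef_rot: [0.0, -0.092, 0.996, -0.0]
wrist_force: [-0.5, -0.6, 0.3]
opening: 0.891
grasp_force: 0.0
```

move_arm(plan=[0, 0, 0.1, 0, 0, 0, 0, 0, 0.6, 0, 0, 0, 0, 0, 1.5, 0, 0, 0, 0, 0, 2.5, 0, 0, 0, 0, 0, 2.8, 0, 0, 0, 0, 0, 2.8, 0, 0, 0])

```text
time_s: 9.28
eef_pos: [0.5228, -0.3785, 0.1412]
eef_rot: [0.001, -0.092, 0.996, -0.001]
wrist_force: [0.5, 0.1, -0.7]
opening: 0.888
grasp_force: 0.0
```

```bash
python3 - <<'E'
from h import *
s=snap('side');w=snap('wrist');o=ctrl.get_obs();print(o['eef_pos'],o['opening'])
f=lambda i,x,y,W,H:cv2.convertScaleAbs(cv2.resize(i[y:y+H,x:x+W,::-1],(400,300),interpolation=cv2.INTER_CUBIC),alpha=1.5)
cv2.imwrite('pics/tray.png',np.hstack([f(s['pixels'],360,290,140,105),f(w['pixels'],0,0,560,420)]))
E
```

```text
[ 0.52145421 -0.37715686  0.13808983] 0.8907736272091484
```

View pics/tray.png

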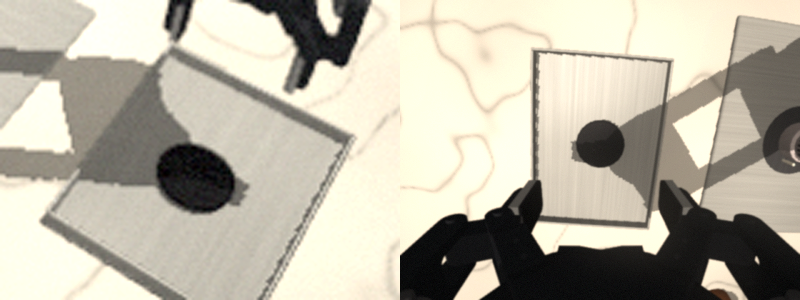

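The cap lies flat in mid-tray: side crop at (196,178), wrist crop at (600,143). Back to the burner for the crown.

move_arm(plan=[-0.2, 1.1, 0.2, 0, 0, 0, -0.4, 2.2, 0.4, 0, 0, 0, -0.5, 3.3, 0.6, 0, 0, 0, -0.7, 4.4, 0.8, 0, 0, 0, -0.9, 5.5, 1.0, 0, 0, 0, -1.1, 6.6, 1.0, 0, 0, 0, -1.3, 7.7, 1.0, 0, 0, 0, -1.45, 8.6, 1.0, 0, 0, 0, -1.45, 9.0, 1.0, 0, 0, 0, -1.45, 9.0, 1.0, 0, 0, 0])

```text
time_s: 10.62
eef_pos: [0.4484, 0.0733, 0.188]
eef_rot: [-0.002, -0.093, 0.996, 0.0]
wrist_force: [0.0, -0.8, 0.5]
opening: 0.888
grasp_force: 0.0
```

```bash
python3 - <<'E'
from h import *
w=snap('wrist','w5');o=ctrl.get_obs();print(o['eef_pos'],o['opening'])
print(proj(w,[[.4505,.072,.044],[.453,.073,.044],[.453,.073,.008]]))
a=cv2.imread('pics/w5.png');cv2.imwrite('pics/w5b.png',cv2.convertScaleAbs(cv2.resize(a[140:260,200:360],(800,600),interpolation=cv2.INTER_CUBIC),alpha=1.2))
E
```

```text
[0.4487837  0.0723179  0.18830499] 0.8853892698234457
[[279.28268423 197.0400759 ]
 [279.83572125 199.79235253]
 [279.86766668 191.72244019]]
```

View pics/w5b.png

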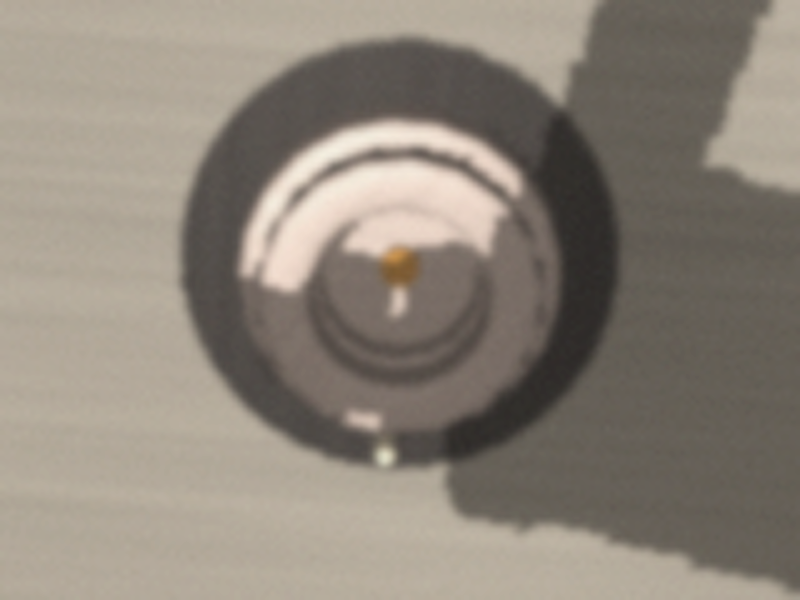

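The crown's hole is centred at px (280,199), which puts it at about (0.452,0.073). Descend and grip the head above the seat.

move_arm(plan=[0.04, 0, -1, 0, 0, 0, 0.05, 0, -2, 0, 0, 0, 0.05, 0, -2.7, 0, 0, 0, 0.05, 0, -3.1, 0, 0, 0, 0.05, 0, -3.2, 0, 0, 0, 0.05, 0, -3.2, 0, 0, 0])

```text
time_s: 11.42
eef_pos: [0.4523, 0.0713, 0.0297]
eef_rot: [-0.0, -0.091, 0.996, 0.0]
wrist_force: [0.1, -0.4, 0.0]
opening: 0.89
grasp_force: 0.0
```

move_arm(plan=[0, 0, 0, 0, 0, 0, 0, 0, 0, 0, 0, 0, 0, 0, 0, 0, 0, 0, 0, 0, 0, 0, 0, 0, 0, 0, 0, 0, 0, 0, 0, 0, 0, 0, 0, 0], grip=35)

```text
time_s: 12.18
eef_pos: [0.4532, 0.0718, 0.0315]
eef_rot: [0.001, -0.092, 0.996, -0.0]
wrist_force: [-3.4, -1.0, 9.4]
opening: 0.604
grasp_force: 60.6
```

move_arm(plan=[0, 0, 0.3, 0, 0, 0, 0, 0, 1.2, 0, 0, 0, 0, 0, 2.2, 0, 0, 0, 0, 0, 3.2, 0, 0, 0, 0.1, 0.7, 4.0, 0, 0, 0, 0.2, 1.7, 4.2, 0, 0, 0, 0.3, 2.7, 4.2, 0, 0, 0, 0.4, 3.7, 4.2, 0, 0, 0, 0.4, 3.7, 4.2, 0, 0, 0])

```text
time_s: 13.3
eef_pos: [0.4717, 0.2601, 0.2409]
eef_rot: [0.001, -0.094, 0.996, 0.001]
wrist_force: [-0.5, -0.3, -1.6]
opening: 0.595
grasp_force: 63.1
```

move_arm(plan=[0, 0.3, 0, 0.016, -0.083, 0, 0.05, 0.7, 0, 0.032, -0.166, 0, 0.1, 1.1, 0, 0.047, -0.249, 0, 0.15, 1.5, 0, 0.063, -0.331, 0, 0.15, 1.8, -0.1, 0.079, -0.414, 0, 0.15, 1.95, -0.2, 0.095, -0.497, 0, 0.15, 1.95, -0.2, 0.095, -0.497, 0, 0.15, 1.95, -0.2, 0.095, -0.497, 0, 0.15, 1.95, -0.2, 0.095, -0.497, 0])

```text
time_s: 14.42
eef_pos: [0.4808, 0.3542, 0.2309]
eef_rot: [0.249, -0.088, 0.964, 0.024]
wrist_force: [0.7, 0.1, -0.4]
opening: 0.597
grasp_force: 63.1
```

```bash
python3 - <<'E'
from h import *
s=snap('side');t=snap('top');o=ctrl.get_obs();print(o['eef_pos'],o['opening'],o['grasp_force'])
Z=R.from_quat(o['eef_rot'],scalar_first=True).as_matrix()[:,2];print('toolz',Z,'crown end',o['eef_pos']+.014*Z)
c0=o['eef_pos']+.014*Z
print('side px end, head top',proj(s,[c0,c0-.028*Z,[.487,.358,.217]]),'top',proj(t,[c0,[.487,.358,.217]]))
f=lambda i,x,y,W,H:cv2.convertScaleAbs(cv2.resize(i[y:y+H,x:x+W,::-1],(800,600),interpolation=cv2.INTER_CUBIC),alpha=1.3)
cv2.imwrite('pics/end.png',f(s['pixels'],140,80,140,105+0))
E
```

```text
[0.48054202 0.35420709 0.23044567] 0.5977381958351659 63.081824742257595
toolz [ 0.47643291  0.09072742 -0.87451713] crown end [0.48721208 0.35547727 0.21820243]
side px end, head top [[209.55588362 163.62318254]
 [205.41800396 158.10199002]
 [209.02490628 163.70939739]] top [[192.60382121 208.80461996]
 [191.81934774 208.89818969]]
```

View pics/end.png

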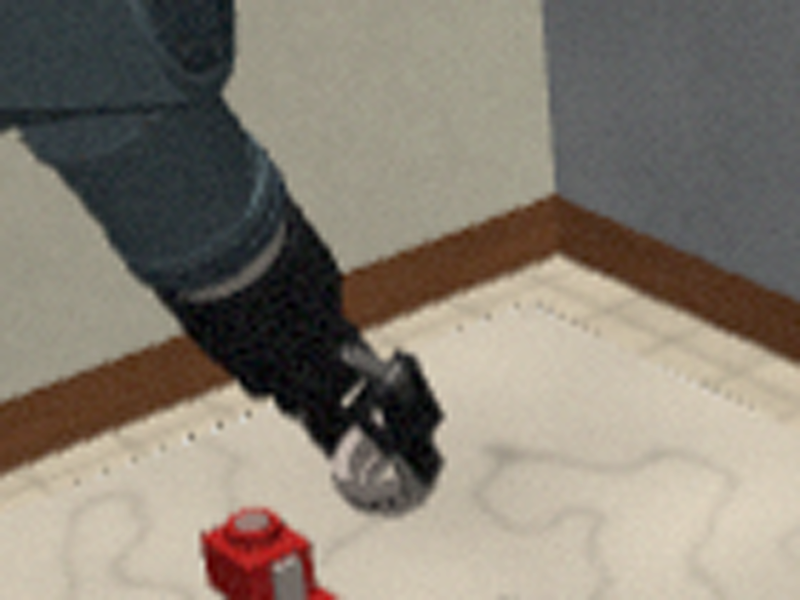

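The crown is held with its hole ring at crop (370,450), which matches the predicted head top at (374,446). Its slotted rim shows at the lower right, as it should for a crown tilted along the lens axis. A short settle, then hand in.

move_arm(plan=[0, 0, 0, 0, 0, 0, 0, 0, 0, 0, 0, 0, 0, 0, 0, 0, 0, 0, 0, 0, 0, 0, 0, 0])

```text
time_s: 15.02
eef_pos: [0.4797, 0.3546, 0.2297]
eef_rot: [0.249, -0.089, 0.964, 0.024]
wrist_force: [-0.5, -0.2, -0.1]
opening: 0.598
grasp_force: 63.1
```

```bash
python3 -c "
from bench import ctrl
print(ctrl.hand_in())"
```

```text
the job is handed in; nothing more can be done
None
```

I handed the job in at about 15 s, with no verdict returned: the larger burner's cap lies flat in the tray, and the crown is held at my measured sharp spot, underside to the lens, with tilt taken as 29° (estimates ran from 26° to 30°).

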